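Slide a junction box onto the test rib and close the guard

ROBOT

A 6-joint arm with a two-finger parallel gripper is mounted at the origin on the work surface. World frame = base frame: x ahead of the robot, y to its left, z up, the work surface at z = 0. Lengths are in m, angles in rad, forces in N, time in s.
With the tool pointing down it reaches from about 0.275 to 0.85 m from the base axis. Payload 5.2 kg.
Tool frame: the origin (TCP) lies at the very end of the fingers, on their centre line; the grasp point (between the pads) lies 19 mm behind it; z points along the fingers, y is the line along which they close (so a half turn about z gives the same grasp; the last joint's range is limited). The gripper opens to 85 mm and grips with 20 to 120 N. Pads are 22 mm wide; open, the fingers measure 114 mm over their backs; the gripper's body (76 mm by 85 mm) begins 54 mm behind the grasp point. The pads swing forward as they close: fully open they stand 13 mm farther back than shut.
Start: joints at [-1.314, 0.259, 1.535, -0, 1.348, -0.203], TCP at [0.244, -0.493, 0.231] pointing down, gripper open.
Joint ranges: [-3.14, 3.14], [-0.91, 2.08], [0.19, 2.58], [-1.22, 4.36], [0.22, 2.71], [-3.12, 3.12]. Speed limits (rad/s): [2.57, 2.57, 3.14, 3.14, 3.14, 3.14].

INTERFACE

Orientations are given as a unit quaternion [x, y, z, w].
In Python, from station import r, optics gives the robot as it stands.
- The arm moves only by the tool servo_tool, never from a script. Its argument "increments" is a list of rows, each an object with "offset": the shift along the world's x, y, z in m, a list of three; "turn": the turn about the world's z in rad; "gripper": the opening, from 0 (shut) to 1 (fully open). A call has exactly 5 rows; each row is the pose to reach, as a shift and turn from the pose commanded when the call began; what a row does not reach only later rows make up. A row lasts 1/10 s, in which the tool goes at most 50 mm and 8.59 degrees, less where a joint would pass 70% of its speed; a pose out of reach is approached as far as the arm can. A call with a gripper value outside its range is refused whole. The fingers move at their own pace and stop on an object; "grip_force" is the grip in N (left out, the last holds). Time passes only in rows, so rows that repeat a pose let the fingers close, or fill a call up. It gives the time, the measured TCP pose, the force, the opening and the grip force at its end, in the units of the state.
- r.observe(): the state, without advancing time (a new reading comes with each control period).
- optics.camera(name): name is "scene" or "side" or "wrist"; returns a dict with "pixels" (420x560x3 uint8, blue, green, red), "z_map" (420x560 float32, m along the optical axis (not along the pixel's ray), 0 where there is no reading), "fx", "fy", "cx", "cy" (pixels), "R" (3x3) and "t" (3): a world point X has camera coordinates R X + t; the wrist camera has in their place "hand_eye" (4x4, takes a point from camera to tool coordinates, whose origin is the TCP and whose axes are the flange's). Camera axes: x right, y down, z forward; pixel columns grow to the right and rows downward; lengths in m; the calibration is good to about 2 mm. A picture is of the moment at which its call begins: read the wrist's pose just before it.
- r.job_done(): hands the job in; it is judged then, once.
The state is a dict: "time": time; "joint_positions": joint angles; "qd": joint speeds; "joint_torque": joint torques, N m; "position": TCP position; "eef_rot": TCP orientation; "contact_force": force on the tool from outside, world axes, zero at the start; "torque": the same for the moment, N m; "gripper_width": finger opening in m; "grip_force": force on a finger pad.
Only numpy, scipy, OpenCV 4.12 (cv2) and the standard library are available. Lean on these libraries where they do the work, as an engineer would, in place of code of your own. Each camera call takes 0.05 s, during which the arm holds its last target. There are 200 camera calls.

TASK

Slide the black junction box off the loading deck of the test fixture onto the narrow raised rib, so that it rests upright on the rib alone, square with it, centred across it and centred along its length. Then lower the hinged guard gently over it, fully down onto its stops. Leave everything else on the fixture and the table where it is.

Things in the scene. Friction and masses are not known exactly. Their poses are not given: they have to be found in the camera images.
- fixture: Test fixture fixed to the table: blue loading housing, then a narrow rib under a hinged guard. Place and yaw vary. Origin on the table surface, below the middle of the edge where deck ends and rib begins. Own +y: from the deck along the rib; own +x: across the rib towards the hinge posts (away from the robot at yaw 0); z up. Offsets below are in this frame.
- deck_mid (a point): Middle of the loading deck's top (fixture 0, -140, 60 mm): a flat aluminium plate from y = -280 to 0 mm and x = -152 to 152 mm, 60 mm above the table, no fence or guide. Axes as the fixture.
- rib_mid (a point): Middle of the rib's top face (fixture 0, 100, 60 mm): the middle of the box's underside belongs here. The rib is an aluminium wall 30 mm wide, y = 0 to 200 mm, its top level with the deck and running on from it without a step. Beside it only a dark base plate, 10 mm above the table. Axes as the fixture.
- stop_mid (a point): Midway between the rubber-capped tops of the two guard stop posts (fixture -85, 100, 124 mm); posts 20 mm square at x = -85 mm, y = 30 and 170 mm.
- junction_box: Black plastic junction box, flat faces: 88 mm (own x) by 130 mm (own y) by 45 mm high, 0.35 to 0.7 kg; too wide for an 85 mm gripper. Origin at the centre of its underside, centre of mass above it. Starts on the deck at fixture x about +75 or -75 mm, y about -170 mm, its long side within 0.3 rad of the rib's direction.
- guard (a joint): Hinged guard, rad: 0 = down, level on its stops; grows as it opens upward. Starts 1.35 to 1.7 (1.57 = upright; above that it leans away from the rib); limit 1.75. A friction hinge holds it wherever it is left; 2 to 4 N at its free edge moves it. Open, its upper face looks to fixture +x; pushing on that face closes it.
- guard_hinge (a point): Middle of the guard's hinge line (fixture 110, 100, 130 mm), which runs along fixture y; fixed, axes as the fixture. Two hinge posts 20 mm square, 135 mm high, at x = 118 mm, y = 30 and 170 mm.
- guard_edge (a point): Middle of the guard's free edge, moves with the guard. The guard is a clear pane (5 mm thick) in a grey frame (8 mm; free-edge bar 12 mm thick, 16 mm deep), centred in thickness on the hinge line, 170 mm wide along the rib, 200 mm from hinge line to free edge. Closed, it reaches from the hinge towards fixture -x, about 20 mm above the box.
- glue_bottle: Small bottle, 34 mm diameter, 85 mm tall, upright on the deck at the side where the box is not (fixture x about -75 or +75 mm, y about -170 mm). Origin at the centre of its underside. Leave it.
- reel: Cardboard reel, 54 mm diameter, 30 mm high, lying flat on the deck near one corner next to the rib (fixture x about +115 or -115 mm, y about -40 mm). Origin at the centre of its underside. Leave it.
- terminal_carton: Cardboard carton 50 x 50 x 35 mm high on the deck near the other corner next to the rib. Origin at the centre of its underside. Leave it.
- blue_bin: Blue open bin 260 x 180 x 100 mm high on the table to the robot's left. Leave it.
- round_tray: Round cardboard tray, 240 mm diameter, 40 mm high, on the table to the right. Leave it.
- screwdriver: Screwdriver lying on the table, near right. Leave it.
There are look-alikes about, which are no part of the job. What is meant by the junction_box is not orange, and is the smaller of those in its own colour.

How it is judged:
On the way, in this order (a step that is already met when the one before it is completed fails the run):
1. the box stands centred and square on the rib while the guard is still open (x of junction_box in the frame of fixture between -0.012 and 0.012 m and y of junction_box in the frame of fixture between 0.086 and 0.114 m and z of junction_box in the frame of fixture between 0.056 and 0.064 m and angle between the y axis of junction_box and the y axis of fixture, either way round below 0.12 rad and angle between junction_box's own z axis and vertical below 0.06 rad and linear speed of junction_box below 0.02 m/s and value of joint guard above 0.8 rad), for 0.3 s.
2. the guard is down on its stops (value of joint guard below 0.05 rad), for 0.2 s.
At the end, for the whole second after the job is handed in: The box rests upright on the rib: its centre within 12 mm across and 14 mm along of the rib's middle, its underside within 4 mm of the rib's top, its long side within 0.12 rad of the rib, tilted less than 0.06 rad and at rest; the guard is within 0.05 rad of fully down (x of junction_box in the frame of fixture between -0.012 and 0.012 m and y of junction_box in the frame of fixture between 0.086 and 0.114 m and z of junction_box in the frame of fixture between 0.056 and 0.064 m and angle between the y axis of junction_box and the y axis of fixture, either way round below 0.12 rad and angle between junction_box's own z axis and vertical below 0.06 rad and linear speed of junction_box below 0.02 m/s and value of joint guard below 0.05 rad and angular speed of junction_box below 0.1 rad/s); the robot touches nothing.
It fails at once if the guard comes down on its stops fast (over 0.8 rad/s within its last 0.3 rad) (value of joint guard below 0.3 rad and velocity of joint guard below -0.8 rad/s).
It fails at once if another thing on the deck is moved more than 20 mm or tipped over (distance of any of glue_bottle, reel, terminal_carton from where it was at the start of the episode above 0.02 m or angle between any of glue_bottle, reel, terminal_carton's own z axis and vertical above 0.4 rad).
It fails at once if a thing on the table is moved more than 30 mm (distance of any of blue_bin, round_tray, screwdriver from where it was at the start of the episode above 0.03 m).
It also fails if it takes over 72 s, if anything falls off the work surface, if the arm or the gripper's body presses on something with over 40 N, if the wrist force passes 120 N, or if a joint passes its speed limit or range.

## Working session

There is one attempt and no reset: what is moved stays moved. The work goes in short steps, Python scripts to look and compute and a tool call to move; the robot and the scene stay as the last step left them, time stands still between calls to the robot, and variables do not carry over. Pictures are saved under pics/ and viewed, at most 10 in all, crops included, and the job is handed in when it is done.

Besides the shell and the picture viewer there is one more tool, called in YAML: its name, and indented under it one key for each argument. servo_tool: Moves the arm, as the interface text tells. Its arguments: {"type":"object","properties":{"increments":{"type":"array","items":{"type":"object","properties":{"offset":{"type":"array","items":{"type":"number"}},"turn":{"type":"number"},"gripper":{"type":"number"}}}},"grip_force":{"type":"number"}},"required":["increments"]}

```bash
ls; mkdir -p pics
cat > h.py <<'E'
import numpy as np, cv2
from station import r, optics
def pts(c):
    z=c["z_map"]; v,u=np.indices(z.shape)
    P=np.stack([(u-c["cx"])/c["fx"]*z,(v-c["cy"])/c["fy"]*z,z],-1)
    return (P-np.asarray(c["t"]))@np.asarray(c["R"])
E
python3 - <<'E'
from h import *
for n in("scene","side"):
    c=optics.camera(n); cv2.imwrite(f"pics/{n}0.png",c["pixels"]); np.savez(f"{n}0.npz",**c)
    print(n,-np.array(c["R"]).T@c["t"], np.array(c["R"])[2])
print(r.observe())
E
```

```text
pics
scene [ 1.28074377 -0.99915965  1.14501304] [-0.51123115  0.58819372 -0.62663455]
side [-0.58469467 -1.07291691  0.95130789] [ 0.61038209  0.61362562 -0.5008965 ]
{'time': 0.1, 'joint_positions': array([-1.31383170e+00,  2.59260841e-01,  1.53595725e+00,  8.47003048e-06,
        1.34802788e+00, -2.02829759e-01]), 'qd': array([ 0.00065231, -0.00237814, -0.00178571,  0.00052232, -0.00198598,
        0.0013075 ]), 'joint_torque': array([ 3.78825178e-03, -4.46966457e+01, -2.91245162e+01, -3.19224127e-04,
        6.03525667e-03,  1.48460214e-05]), 'position': array([ 0.24395613, -0.49240635,  0.23056941]), 'eef_rot': array([ 9.73689708e-01,  2.27876432e-01, -1.82446881e-05, -8.26466447e-04]), 'contact_force': array([ 0.20015444, -0.22185128, -0.56928968]), 'torque': array([-0.01643767,  0.00079386,  0.02645749]), 'grip_force': 0.0, 'gripper_width': 0.08515818007535295}
```

View pics/scene0.png

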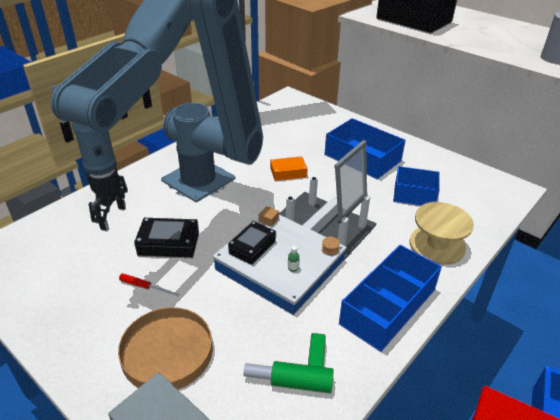

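View pics/side0.png

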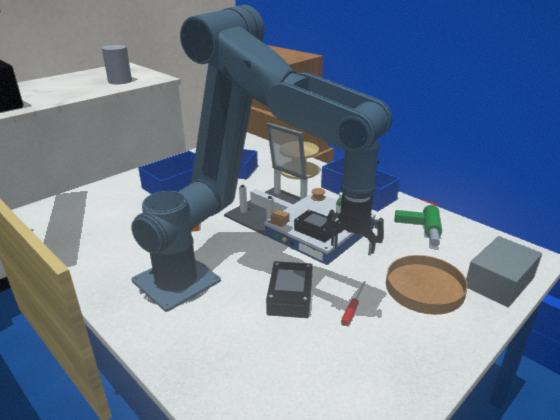

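The scene view shows the small black box on the deck at about (252,240), the bottle at (293,258), the carton at (268,215), the reel at (330,243) and the open guard at (350,180). In the side view the deck is partly hidden behind the gripper (~(360,200)). Next I measure from depth.

```bash
cat >> h.py <<'E'
def rect(Q):
    (c,s,a)=cv2.minAreaRect((Q*1000).astype(np.float32)); return np.round(c,1),np.round(s,1),round(a,2)
def topo(c,scale=2,x0=0.2,y0=-0.7,n=450):
    P=pts(c).reshape(-1,3); col=c["pixels"].reshape(-1,3)
    ok=(c["z_map"].reshape(-1)>0); return P[ok],col[ok].astype(int)
E
python3 - <<'E'
from h import *
for n in("scene","side"):
    c=np.load(f"{n}0.npz"); P=pts(c); z=P[...,2]; px=c["pixels"].astype(int)
    print(n,"table z",np.median(z[(abs(z)<.02)]), "box", P[240,252] if n=="scene" else P[222,318])
    ref=np.array([0.5,-0.2]) 
    if n=="scene": ref=P[240,252,:2]; s=1
    near=np.hypot(P[...,0]-ref[0],P[...,1]-ref[1])<.45
    m=(near&(abs(z-.06)<.006)&(px.min(-1)>90)).astype(np.uint8)
    mo=cv2.morphologyEx(m,cv2.MORPH_OPEN,np.ones((5,5)))
    k,l,st,ce=cv2.connectedComponentsWithStats(mo)
    for i in range(1,k):
        if st[i,4]>60: Q=P[l==i]; print("z60",st[i],rect(Q[:,:2]),np.median(Q[:,2]))
    m=(near&(z>.085)&(z<.12)&(px.max(-1)<110)).astype(np.uint8)
    k,l,st,ce=cv2.connectedComponentsWithStats(m)
    for i in range(1,k):
        if st[i,4]>60: Q=P[l==i]; print("dark",st[i],rect(Q[:,:2]),np.percentile(Q[:,2],[5,50,95]))
    m=(near&(z>.075)&(z<.35)).astype(np.uint8)
    k,l,st,ce=cv2.connectedComponentsWithStats(m)
    for i in range(1,k):
        if st[i,4]>40: Q=P[l==i]; print("hi",st[i],rect(Q[:,:2]),np.percentile(Q[:,2],[5,50,95]).round(3))
E
```

```text
scene table z -0.0025300251442109934 box [ 0.47533228 -0.19150775  0.10186336]
z60 [150 222  32  17 392] (array([ 205.4, -308.6]), array([95.7, 87. ]), 39.07) 0.05971956390661047
z60 [279 223  11  11  86] (array([477.9, -46.4]), array([32.1, 55.9]), 40.09) 0.05688767363270879
z60 [308 235  15   9  98] (array([584. , -19.3]), array([44.5, 39.9]), 38.05) 0.05722066432748339
z60 [261 248  17  22 175] (array([ 535. , -183.8]), array([45.3, 97.9]), 48.83) 0.05722031775962218
z60 [276 252   8  10  61] (array([ 553.8, -154.1]), array([21.4, 43.3]), 46.87) 0.05743979261834633
z60 [304 257  13  13 102] (array([ 643.1, -110.4]), array([31. , 61.8]), 70.68) 0.05745635496039795
z60 [270 266  29  21 265] (array([ 616.4, -205.8]), array([67.3, 74. ]), 6.51) 0.057379561193044146
z60 [303 271  18  13 147] (array([ 679.8, -154.8]), array([51.4, 51.1]), 42.5) 0.057341398037913896
z60 [281 285  21  11 170] (array([ 667.9, -234.2]), array([58.1, 42.1]), 43.05) 0.05780888623766078
dark [194 160  16  11  89] (array([ 64.3, -24.2]), array([55.4, 12.2]), 67.36) [0.08789632 0.1034662  0.11881029]
dark [228 2
[... 2007 characters left out ...]
8 0.342]
hi [322 164  21  17 143] (array([808. ,  45.4]), array([116.8,  36.1]), 78.97) [0.076 0.09  0.102]
hi [374 172  26  23 235] (array([ 872.5, -166.2]), array([150.7,  85.1]), 7.16) [0.077 0.09  0.102]
hi [239 185   8  15  97] (array([415.4, 161.8]), array([30.8, 28.8]), 43.37) [0.079 0.103 0.124]
hi [312 188  13   9  90] (array([640.6, -26.7]), array([63.2, 46.9]), 41.76) [0.077 0.091 0.095]
hi [ 294  192   90   64 1915] (array([ 375.3, -301. ]), array([549.4, 184.7]), 49.41) [0.085 0.292 0.346]
hi [266 196   8  16 108] (array([430.1,  21.7]), array([27.1, 28.5]), 72.46) [0.078 0.102 0.125]
hi [270 210  20  15 193] (array([404.2, -50.9]), array([54.2, 57.9]), 17.8) [0.078 0.094 0.099]
```

servo_tool:
  increments:
    - {"offset": [0,0,0.05],"turn": -0.1,"gripper": 1}
    - {"offset": [0.02,0.03,0.08],"turn": -0.2,"gripper": 1}
    - {"offset": [0.05,0.06,0.11],"turn": -0.3,"gripper": 1}
    - {"offset": [0.08,0.09,0.14],"turn": -0.378,"gripper": 1}
    - {"offset": [0.1,0.12,0.17],"turn": -0.378,"gripper": 1}

```text
time: 0.6
position: [0.3446, -0.372, 0.4011]
eef_rot: [0.999, 0.04, -0.0, -0.001]
contact_force: [0.8, -1.1, -0.7]
gripper_width: 0.0854
grip_force: 0.0
```

servo_tool:
  increments:
    - {"offset": [0.03,0.03,0.01],"turn": 0,"gripper": 1}
    - {"offset": [0.06,0.06,0.02],"turn": 0,"gripper": 1}
    - {"offset": [0.09,0.1,0.03],"turn": 0,"gripper": 1}
    - {"offset": [0.11,0.14,0.04],"turn": 0,"gripper": 1}
    - {"offset": [0.12,0.18,0.04],"turn": 0,"gripper": 1}

```text
time: 1.1
position: [0.4653, -0.1917, 0.4413]
eef_rot: [0.999, 0.041, 0.001, 0.0]
contact_force: [0.5, 0.2, 0.2]
gripper_width: 0.0856
grip_force: 0.0
```

```bash
cat >> h.py <<'E'
from scipy.spatial.transform import Rotation as Ro
def wrist(name):
    s=r.observe(); c=optics.camera("wrist"); he=np.array(c["hand_eye"]); T=np.eye(4)
    T[:3,:3]=Ro.from_quat(s["eef_rot"]).as_matrix(); T[:3,3]=s["position"]
    M=T@he; c["R"]=M[:3,:3].T; c["t"]=-M[:3,:3].T@M[:3,3]
    np.savez(name+".npz",**c); cv2.imwrite(f"pics/{name}.png",c["pixels"]); return c
def ray(c,uv,h):
    uv=np.atleast_2d(uv).astype(float); d=np.c_[(uv[:,0]-c["cx"])/c["fx"],(uv[:,1]-c["cy"])/c["fy"],np.ones(len(uv))]@c["R"]
    o=-np.asarray(c["R"]).T@c["t"]; return o+d*((h-o[2])/d[:,2])[:,None]
E
python3 - <<'E'
from h import *
c=wrist("w1"); s=r.observe(); print(s["time"],s["position"],s["eef_rot"]); print(c["hand_eye"],c["fx"]); P=pts(c); print(P[210,280],-c["R"].T@c["t"])
E
```

```text
1.15 [ 0.46566076 -0.18583377  0.441688  ] [ 0.99904362  0.04366667  0.0013097  -0.00183064]
[[-6.51872516e-04 -9.54982293e-01 -2.96662090e-01  7.57273441e-02]
 [ 9.99999550e-01 -8.27178899e-04  4.65408232e-04  1.00536020e-03]
 [-6.89849241e-04 -2.96661653e-01  9.54982402e-01 -1.44113505e-01]
 [ 0.00000000e+00  0.00000000e+00  0.00000000e+00  1.00000000e+00]] 296.6037372878446
[ 0.3653363  -0.19870526  0.00328324] [ 0.54069135 -0.18644215  0.58550003]
```

View pics/w1.png

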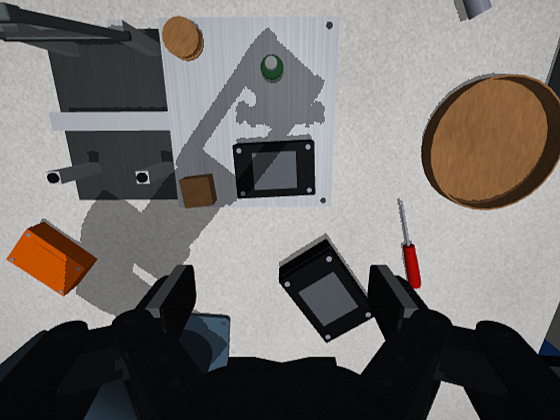

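The settled wrist view shows the box at about (274,168), bottle (272,67), reel (183,37), carton (198,190), rib along row 121 from column 50 to 165, and stop post caps at (54,177) and (142,177). I'll measure these now.

```bash
cat >> h.py <<'E'
def seg(P,a,n=8):
    "PCA line angle of points"
    d=P-np.median(P,0); k=np.abs(d@np.linalg.svd(d,full_matrices=False)[2][1])<.004
    v=np.linalg.svd(P[k]-P[k].mean(0),full_matrices=False)[2][0]; return P[k].mean(0),np.arctan2(v[1],v[0])
E
python3 - <<'E'
from h import *
c=wrist("w2"); P=pts(c); z=P[...,2]; px=c["pixels"].astype(int)
print("pos",r.observe()["position"], "table z",np.median(z[280:300,480:540]),"deck z",np.median(z[180:200,320:328]),"rib z",np.median(z[119:123,70:140]),"box z",np.median(z[155:180,260:290]))
m=(z>.035)
# rib: per column top/bottom transition around row 121
top=[];bot=[]
for u in range(62,160):
    rows=np.flatnonzero(m[100:145,u]&(px[100:145,u].min(-1)>100))+100
    if len(rows): top.append((u,rows.min()-.5)); bot.append((u,rows.max()+.5))
T=ray(c,top,.06)[:,:2];B=ray(c,bot,.06)[:,:2]
(tm,ta),(bm,ba)=seg(T,0),seg(B,0)
print("rib",tm,ta,bm,ba)
# deck edge near rib: per row first deck col
e=[]
for v in list(range(70,108))+list(range(134,165)):
    g=np.flatnonzero((px[v,150:200].mean(-1)>85))
    if len(g): e.append((g.min()+150-.5,v))
em,ea=seg(ray(c,e,.06)[:,:2],0); print("edge",em,ea)
f=[]
for v in range(40,190):
    g=np.flatnonzero(m[v,310:350]); 
    if len(g): f.append((g.max()+310+.5,v))
fm,fa=seg(ray(c,f,.06)[:,:2],0); print("far edge",fm,fa)
# box top
m2=((z>.09)&(z<.125)&(px.max(-1)<140)).astype(np.uint8); m2[:, :225]=0; m2[:,330:]=0; m2[:125]=0;m2[210:]=0
uv=np.argwhere(m2)[:,::-1]; print("box",rect(ray(c,uv,.105)[:,:2]))
for n,sl,h,zl in(("bottle",np.s_[40:95,250:300],.145,.075),("reel",np.s_[10:65,155:210],.09,.08),("carton",np.s_[170:212,175:222],.095,.085),("postA",np.s_[165:190,40:70],.124,.112),("postB",np.s_[165:190,130:155],.124,.112)):
    k=np.zeros(z.shape,bool);k[sl]=z[sl]>zl; Q=P[k]; print(n,rect(Q[:,:2]),np.percentile(Q[:,2],90).round(3))
g=np.zeros(z.shape,bool); g[:60,:160]=(z[:60,:160]>.15); Q=P[g]; print("guard n",len(Q)); 
for a in (.15,.2,.25,.3): 
    q=Q[abs(Q[:,2]-a)<.02]; 
    if len(q): print(a,q.mean(0),len(q))
E
```

```text
pos [ 0.4648154  -0.18871779  0.44145611] table z 0.0022327339741792422 deck z 0.06168410777207703 rib z 0.06158647615071294 box z 0.10723339432599834
rib [0.52910809 0.10858026] -1.4841558820911074 [0.49953934 0.11098978] -1.4839973751327034
edge [0.53151145 0.0043205 ] -3.054843891759074
far edge [ 0.55695072 -0.27609295] -3.0543848881542335
box (array([ 462.8, -182.1]), array([ 88.4, 129.9]), 7.75)
bottle (array([ 585.1, -166. ]), array([33.4, 87.1]), 87.5) 0.147
reel (array([596. , -89.8]), array([210.7,  52.5]), 51.05) 0.093
carton (array([ 454.4, -112.8]), array([ 63.1, 210.7]), 35.18) 0.098
postA (array([475.2,  -3.6]), array([ 23.4, 377.1]), 16.79) 0.126
postB (array([481.3, -75.1]), array([ 24. , 241.5]), 23.74) 0.126
guard n 2752
0.15 [0.61982992 0.09663726 0.15928345] 190
0.2 [0.6151949  0.07527894 0.20121182] 534
0.25 [0.60966223 0.05098061 0.25115638] 547
0.3 [0.60442461 0.02675763 0.30238592] 496
```

servo_tool:
  increments:
    - {"offset": [-0.03,0.001,-0.03],"turn": 0.005,"gripper": 1}
    - {"offset": [-0.06,0.003,-0.06],"turn": 0.005,"gripper": 1}
    - {"offset": [-0.075,0.004,-0.1],"turn": 0.005,"gripper": 1}
    - {"offset": [-0.075,0.004,-0.145],"turn": 0.005,"gripper": 1}
    - {"offset": [-0.075,0.004,-0.19],"turn": 0.005,"gripper": 1}

```text
time: 1.7
position: [0.3878, -0.1898, 0.2495]
eef_rot: [0.999, 0.043, 0.0, 0.001]
contact_force: [0.9, -1.3, -0.4]
gripper_width: 0.0856
grip_force: 0.0
```

servo_tool:
  increments:
    - {"offset": [0,0,-0.04],"turn": 0,"gripper": 1}
    - {"offset": [0,0,-0.07],"turn": 0,"gripper": 1}
    - {"offset": [0,0,-0.08],"turn": 0,"gripper": 1}
    - {"offset": [0,0,-0.08],"turn": 0,"gripper": 1}
    - {"offset": [0,0,-0.08],"turn": 0,"gripper": 1}

```text
time: 2.2
position: [0.3894, -0.1903, 0.172]
eef_rot: [0.999, 0.043, 0.001, 0.001]
contact_force: [0.8, -0.1, 0.7]
gripper_width: 0.0854
grip_force: 0.0
```

```bash
cat >> h.py <<'E'
O=np.array([.5235,.0036]);YAW=.0867
def fix(p): d=np.asarray(p)[:2]-O; c,s=np.cos(YAW),np.sin(YAW); return np.array([c*d[0]+s*d[1],-s*d[0]+c*d[1]])
def st():
    s=r.observe(); R=Ro.from_quat(s["eef_rot"]).as_matrix()
    print(round(s["time"],2),"pos",s["position"].round(4),"fix",fix(s["position"]).round(4),"psi-yaw",round(np.arctan2(R[1,0],R[0,0])-YAW,4),"F",s["contact_force"].round(1))
E
python3 - <<'E'
from h import *
for i in range(3): st(); wrist("w3")
st()
E
```

```text
2.2 pos [ 0.3894 -0.1903  0.172 ] fix [-0.1503 -0.1815] psi-yaw -0.0002 F [ 0.8 -0.1  0.7]
2.25 pos [ 0.3897 -0.1904  0.1724] fix [-0.1501 -0.1817] psi-yaw -0.0 F [0.  1.4 0.7]
2.3 pos [ 0.3898 -0.1904  0.1725] fix [-0.15   -0.1817] psi-yaw 0.0001 F [ 0.3 -0.1  0.1]
2.35 pos [ 0.3897 -0.1902  0.1724] fix [-0.1501 -0.1815] psi-yaw 0.0001 F [-0.6 -0.3  0.7]
```

servo_tool:
  increments:
    - {"offset": [0,0.001,-0.04],"turn": 0,"gripper": 1}
    - {"offset": [0,0.002,-0.08],"turn": 0,"gripper": 1}
    - {"offset": [0,0.002,-0.1],"turn": 0,"gripper": 1}
    - {"offset": [0,0.002,-0.102],"turn": 0,"gripper": 1}
    - {"offset": [0,0.002,-0.102],"turn": 0,"gripper": 1}

```text
time: 2.85
position: [0.3893, -0.1878, 0.0696]
eef_rot: [0.999, 0.043, 0.0, 0.0]
contact_force: [0.1, 0.7, 1.4]
gripper_width: 0.0854
grip_force: 0.0
```

servo_tool:
  increments:
    - {"offset": [0.006,0.0005,0],"turn": 0,"gripper": 1}
    - {"offset": [0.013,0.001,0],"turn": 0,"gripper": 1}
    - {"offset": [0.02,0.0017,0],"turn": 0,"gripper": 1}
    - {"offset": [0.027,0.0023,0],"turn": 0,"gripper": 1}
    - {"offset": [0.034,0.003,0],"turn": 0,"gripper": 1}

```text
time: 3.35
position: [0.423, -0.1843, 0.0691]
eef_rot: [0.999, 0.044, -0.0, 0.0]
contact_force: [-4.6, 0.9, 3.3]
gripper_width: 0.0854
grip_force: 2.3
```

servo_tool:
  increments:
    - {"offset": [0.006,0.0005,0],"turn": 0,"gripper": 1}
    - {"offset": [0.013,0.001,0],"turn": 0,"gripper": 1}
    - {"offset": [0.02,0.0017,0],"turn": 0,"gripper": 1}
    - {"offset": [0.027,0.0023,0],"turn": 0,"gripper": 1}
    - {"offset": [0.034,0.003,0],"turn": 0,"gripper": 1}

```text
time: 3.85
position: [0.4573, -0.1813, 0.0687]
eef_rot: [0.999, 0.043, -0.0, -0.0]
contact_force: [-4.3, -0.0, 3.1]
gripper_width: 0.0854
grip_force: 2.2
```

servo_tool:
  increments:
    - {"offset": [0.006,0.0005,0],"turn": 0,"gripper": 1}
    - {"offset": [0.011,0.001,0],"turn": 0,"gripper": 1}
    - {"offset": [0.015,0.0013,0],"turn": 0,"gripper": 1}
    - {"offset": [0.018,0.0016,0],"turn": 0,"gripper": 1}
    - {"offset": [0.018,0.0016,0],"turn": 0,"gripper": 1}

```text
time: 4.35
position: [0.4755, -0.1798, 0.0688]
eef_rot: [0.999, 0.043, 0.001, 0.0]
contact_force: [-0.3, 0.6, 1.0]
gripper_width: 0.0853
grip_force: 0.3
```

Run:
```python
from h import *
st(); wrist("w4"); c=optics.camera("scene"); cv2.imwrite("pics/s4.png",c["pixels"][150:330,180:440]); np.savez("s4.npz",**c)
cv2.imwrite("pics/w4s4.png",np.hstack([cv2.imread("pics/w4.png")[:,:540],cv2.resize(cv2.imread("pics/s4.png"),(260,180)).repeat(1,0) if 0 else cv2.copyMakeBorder(cv2.imread("pics/s4.png"),0,240,0,0,cv2.BORDER_CONSTANT)]))
```

```text
4.35 pos [ 0.4755 -0.1798  0.0688] fix [-0.0637 -0.1785] psi-yaw 0.0001 F [-0.3  0.6  1. ]
```

View pics/w4s4.png

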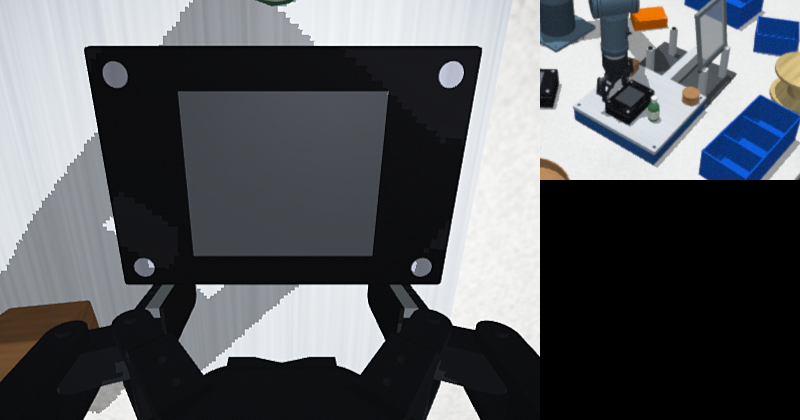

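The box sits squarely against both fingers in the wrist view: top corners (85,46), (481,46), (126,284), (441,284). I'll measure it from those.

Run:
```python
from h import *
c=np.load("w4.npz"); P=pts(c); print("top z",np.median(P[100:240,200:360,2]))
q=ray(c,[(85,46),(481,46),(441,284),(126,284)],.105)[:,:2]; F=np.array([fix(p) for p in q]); print(F.round(4),F.mean(0),rect(F)); st()
```

```text
top z 0.10706142982855785
[[ 0.0349 -0.1159]
 [ 0.0349 -0.2445]
 [-0.0526 -0.2454]
 [-0.0525 -0.1156]] [-0.00881842 -0.18032336] (array([  -8.8, -180.5]), array([129.8,  87.5]), 89.94)
4.45 pos [ 0.4755 -0.1799  0.0689] fix [-0.0637 -0.1786] psi-yaw -0.0001 F [0.5 0.6 0.1]
```

servo_tool:
  increments:
    - {"offset": [0.004,0.0003,0],"turn": 0,"gripper": 1}
    - {"offset": [0.007,0.0006,0],"turn": 0,"gripper": 1}
    - {"offset": [0.009,0.0008,0],"turn": 0,"gripper": 1}
    - {"offset": [0.009,0.0008,0],"turn": 0,"gripper": 1}
    - {"offset": [0.009,0.0008,0],"turn": 0,"gripper": 1}

```text
time: 4.95
position: [0.4841, -0.179, 0.0688]
eef_rot: [0.999, 0.043, 0.0, 0.0]
contact_force: [-1.4, -0.0, -0.7]
gripper_width: 0.0854
grip_force: 0.7
```

servo_tool:
  increments:
    - {"offset": [-0.01,-0.001,0],"turn": 0,"gripper": 1}
    - {"offset": [-0.02,-0.002,0.005],"turn": 0,"gripper": 1}
    - {"offset": [-0.02,-0.002,0.04],"turn": 0,"gripper": 1}
    - {"offset": [-0.02,-0.002,0.08],"turn": 0,"gripper": 1}
    - {"offset": [-0.02,-0.002,0.12],"turn": 0,"gripper": 1}

```text
time: 5.45
position: [0.4627, -0.1808, 0.1903]
eef_rot: [0.999, 0.043, -0.0, -0.0]
contact_force: [0.9, -0.1, 0.8]
gripper_width: 0.0857
grip_force: 0.0
```

servo_tool:
  increments:
    - {"offset": [0.0,0,0.01],"turn": 0.14,"gripper": 0.8}
    - {"offset": [0.01,-0.02,0.01],"turn": 0.28,"gripper": 0.59}
    - {"offset": [0.02,-0.04,0.01],"turn": 0.42,"gripper": 0.59}
    - {"offset": [0.03,-0.06,0.01],"turn": 0.56,"gripper": 0.59}
    - {"offset": [0.04,-0.085,0.01],"turn": 0.7,"gripper": 0.59}

```text
time: 5.95
position: [0.5035, -0.2663, 0.1994]
eef_rot: [0.922, 0.386, 0.0, 0.0]
contact_force: [0.6, 0.7, 0.2]
gripper_width: 0.0505
grip_force: 0.0
```

servo_tool:
  increments:
    - {"offset": [0.01,0,0],"turn": 0.14,"gripper": 0.59}
    - {"offset": [0.02,0,0],"turn": 0.28,"gripper": 0.59}
    - {"offset": [0.03,0,0],"turn": 0.42,"gripper": 0.59}
    - {"offset": [0.04,0,0],"turn": 0.56,"gripper": 0.59}
    - {"offset": [0.043,0,0],"turn": 0.7,"gripper": 0.59}

```text
time: 6.45
position: [0.5469, -0.2662, 0.1991]
eef_rot: [0.734, 0.679, 0.0, 0.0]
contact_force: [-0.4, 0.2, 1.0]
gripper_width: 0.0501
grip_force: 0.0
```

servo_tool:
  increments:
    - {"offset": [0,0,0],"turn": 0.1,"gripper": 0.59}
    - {"offset": [0,0,0],"turn": 0.171,"gripper": 0.59}
    - {"offset": [0,0,0],"turn": 0.171,"gripper": 0.59}
    - {"offset": [0,0,0],"turn": 0.171,"gripper": 0.59}
    - {"offset": [0,0,0],"turn": 0.171,"gripper": 0.59}

```text
time: 6.95
position: [0.5465, -0.2661, 0.199]
eef_rot: [0.676, 0.737, 0.0, 0.0]
contact_force: [0.2, -0.4, 0.1]
gripper_width: 0.0503
grip_force: 0.0
```

Run:
```python
from h import *
st(); c=wrist("w5"); st()
```

```text
6.95 pos [ 0.5465 -0.2661  0.199 ] fix [-0.0005 -0.2706] psi-yaw 1.5694 F [ 0.2 -0.4  0.1]
7.0 pos [ 0.5466 -0.266   0.199 ] fix [-0.0004 -0.2706] psi-yaw 1.5698 F [-0.1  0.4  0.4]
```

View pics/w5.png

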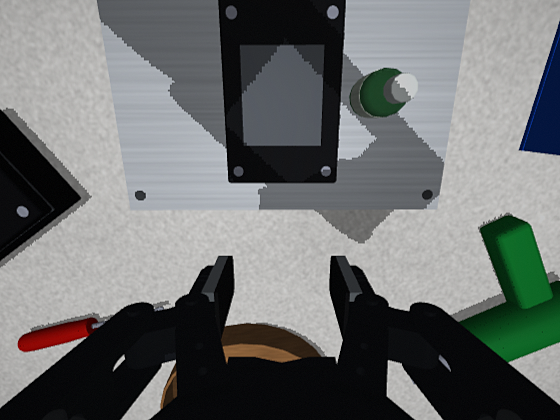

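Wrist view: box screws at (231,12), (333,12), (238,171), (326,171); near edge at row 182; deck corner screws at (140,195) and (427,195).

Run:
```python
from h import *
c=np.load("w5.npz"); f=lambda uv,h: np.array([fix(p) for p in ray(c,uv,h)[:,:2]])
s=f([(231.5,12.5),(333,12.5),(238,171.5),(326,171.5)],.105);print("screws",s.round(4),s.mean(0).round(4), "axis x shift",(s[0]+s[1]-s[2]-s[3])/2)
print("deck screws",f([(140.5,195.5),(427.5,194.5)],.06).round(4))
P=pts(c);z=P[...,2];m=z>.035;out=[]
for side in(0,1):
    e=[]
    for v in range(30,180,3):
        g=np.flatnonzero(m[v]&(abs(z[v]-.06)<.012)); e.append((g.max()+.5 if side else g.min()-.5,v))
    q=f(e,.06); print("deck side",np.median(q,0).round(4),np.polyfit(q[:,1],q[:,0],1).round(4))
e=[(u,np.flatnonzero(m[150:230,u]).max()+150.5) for u in range(160,420,5)]
q=f(e,.06);print("deck end",np.median(q,0).round(4),np.polyfit(q[:,0],q[:,1],1).round(4))
e=[(u,np.flatnonzero(z[120:200,u]>.085).max()+120.5) for u in range(235,330,5)];q=f(e,.105);print("box back",q.mean(0).round(4))
```

```text
screws [[-0.0349 -0.1247]
 [ 0.0357 -0.1248]
 [-0.0354 -0.2357]
 [ 0.0356 -0.2359]] [ 0.0002 -0.1803] axis x shift [0.00032439 0.11104183]
deck screws [[-0.1389 -0.2667]
 [ 0.143  -0.2663]]
deck side [-0.1515 -0.1817] [ 0.8461 -0.0176]
deck side [ 0.1543 -0.1823] [-0.287  0.112]
deck end [ 0.0056 -0.2815] [ 0.0058 -0.2833]
box back [-0.0016 -0.2458]
```

servo_tool:
  increments:
    - {"offset": [0.0005,0,-0.04],"turn": 0.001,"gripper": 0.59}
    - {"offset": [0.0005,0,-0.08],"turn": 0.001,"gripper": 0.59}
    - {"offset": [0.0005,0,-0.115],"turn": 0.001,"gripper": 0.59}
    - {"offset": [0.0005,0,-0.13],"turn": 0.001,"gripper": 0.59}
    - {"offset": [0.0005,0,-0.13],"turn": 0.001,"gripper": 0.59}

```text
time: 7.5
position: [0.5454, -0.2647, 0.0658]
eef_rot: [0.676, 0.737, -0.0, -0.003]
contact_force: [0.2, 0.3, -0.6]
gripper_width: 0.0502
grip_force: 0.0
```

servo_tool:
  increments:
    - {"offset": [-0.0005,0.006,0],"turn": 0,"gripper": 0.59}
    - {"offset": [-0.0011,0.013,0],"turn": 0,"gripper": 0.59}
    - {"offset": [-0.0018,0.021,0],"turn": 0,"gripper": 0.59}
    - {"offset": [-0.0026,0.03,0],"turn": 0,"gripper": 0.59}
    - {"offset": [-0.0035,0.04,0],"turn": 0,"gripper": 0.59}

```text
time: 8.0
position: [0.5448, -0.2265, 0.0704]
eef_rot: [0.675, 0.738, -0.0, 0.002]
contact_force: [1.2, -5.1, 3.1]
gripper_width: 0.0503
grip_force: 2.4
```

servo_tool:
  increments:
    - {"offset": [-0.0009,0.01,0],"turn": 0,"gripper": 0.59}
    - {"offset": [-0.0017,0.02,0],"turn": 0,"gripper": 0.59}
    - {"offset": [-0.0026,0.03,0],"turn": 0,"gripper": 0.59}
    - {"offset": [-0.0035,0.04,0],"turn": 0,"gripper": 0.59}
    - {"offset": [-0.0043,0.05,0],"turn": 0,"gripper": 0.59}

```text
time: 8.5
position: [0.5393, -0.1751, 0.0688]
eef_rot: [0.675, 0.738, -0.0, -0.0]
contact_force: [0.2, -5.0, 2.6]
gripper_width: 0.0503
grip_force: 2.3
```

Run:
```python
from h import *
st(); c=wrist("w6"); P=pts(c); z=P[...,2]
e=[(u,np.flatnonzero(z[120:330,u]>.085).max()+120.5) for u in (250,280,310)]
print([fix(p).round(4) for p in ray(c,e,.105)[:,:2]])
```

```text
8.5 pos [ 0.5393 -0.1751  0.0688] fix [ 0.0003 -0.1793] psi-yaw 1.5723 F [ 0.2 -5.   2.6]
[array([-0.0127, -0.1695]), array([-0.0004, -0.1695]), array([ 0.012 , -0.1695])]
```

View pics/w6.png

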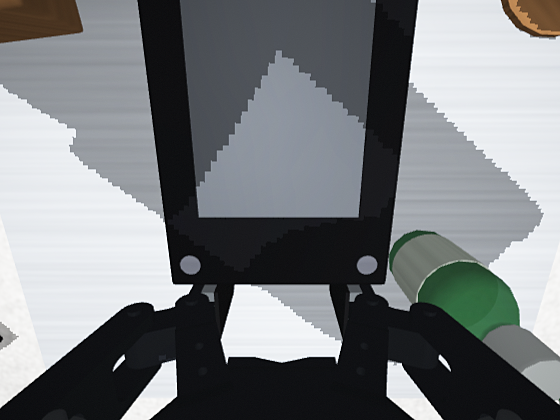

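The box is square to the pusher (back edge on row 284). The bottle stands close on the right (base at (430,245), cap at (530,370)), so I check the clearance to the finger linkage.

Run:
```python
from h import *
c=np.load("w6.npz"); P=pts(c); z=P[...,2]
F=np.stack([np.cos(YAW)*(P[...,0]-O[0])+np.sin(YAW)*(P[...,1]-O[1]),-np.sin(YAW)*(P[...,0]-O[0])+np.cos(YAW)*(P[...,1]-O[1])],-1)
px=c["pixels"].astype(int); g=(px[...,1]>px[...,2]*1.3)&(px[...,1]>40)&(z>.065)
print("bottle green",g.sum(),np.percentile(F[g],[2,50,98],axis=0).round(4),np.percentile(z[g],[2,98]))
d=(px.max(-1)<90)&(z>.1)&(c["z_map"]>0); d[:300]=0
for lo,hi in((.06,.1),(.1,.13),(.13,.16),(.16,.2)):
    k=d&(z>lo)&(z<hi)
    if k.sum(): print(lo,hi,k.sum(),F[k].min(0).round(3),F[k].max(0).round(3))
w=np.load("w5.npz");P=pts(w);z=P[...,2];px=w["pixels"].astype(int);g=(px[...,1]>px[...,2]*1.3)&(z>.07)&(z<.2);g[150:]=0
Q=P[g];f=np.array([fix(p) for p in Q]);print("w5 bottle",np.percentile(f,[2,50,98],axis=0).round(4))
```

```text
bottle green 5202 [[ 0.0587 -0.1755]
 [ 0.0691 -0.167 ]
 [ 0.0843 -0.1603]] [0.06781972 0.12871205]
0.1 0.13 7648 [-0.058 -0.193] [ 0.075 -0.166]
0.13 0.16 27542 [-0.066 -0.193] [ 0.078 -0.162]
0.16 0.2 6939 [-0.066 -0.172] [ 0.065 -0.159]
w5 bottle [[-0.041  -0.1927]
 [ 0.0656 -0.1774]
 [ 0.0822 -0.1256]]
```

servo_tool:
  increments:
    - {"offset": [0.0004,-0.004,0],"turn": 0,"gripper": 0.45}
    - {"offset": [0.0004,-0.004,0],"turn": 0,"gripper": 0.35}
    - {"offset": [0.0004,-0.004,0],"turn": 0,"gripper": 0.35}
    - {"offset": [0.0,0,0],"turn": 0,"gripper": 0.35}
    - {"offset": [-0.0005,0.006,0],"turn": 0,"gripper": 0.35}

```text
time: 9.05
position: [0.5389, -0.1703, 0.0686]
eef_rot: [0.676, 0.737, -0.0, 0.0]
contact_force: [0.3, -2.0, -2.3]
gripper_width: 0.0302
grip_force: 1.2
```

servo_tool:
  increments:
    - {"offset": [-0.0009,0.01,0],"turn": 0,"gripper": 0.35}
    - {"offset": [-0.0017,0.02,0],"turn": 0,"gripper": 0.35}
    - {"offset": [-0.0026,0.03,0],"turn": 0,"gripper": 0.35}
    - {"offset": [-0.0035,0.04,0],"turn": 0,"gripper": 0.35}
    - {"offset": [-0.0043,0.05,0],"turn": 0,"gripper": 0.35}

```text
time: 9.55
position: [0.5345, -0.1189, 0.0688]
eef_rot: [0.675, 0.738, -0.0, -0.0]
contact_force: [0.5, -2.5, -1.7]
gripper_width: 0.03
grip_force: 1.1
```

```bash
cat >> h.py <<'E'
def boxw(name):
    "box pose from wrist view while pushing: back edge and rear screws on the top plane"
    c=wrist(name); z=pts(c)[...,2]; px=c["pixels"]
    e=[(u,np.flatnonzero(z[120:330,u]>.085).max()+120.5) for u in (255,265,295,305)]
    q=np.array([fix(p) for p in ray(c,e,.105)[:,:2]]); k=np.polyfit(q[:,0],q[:,1],1)
    m=((z>.085)&(z<.125)).astype(np.uint8); xs=[]
    for v in range(40,250,10):
        g=np.flatnonzero(m[v,60:500])+60; L=[g.min()-.5,g.max()+.5]
        f=np.array([fix(p) for p in ray(c,[(L[0],v),(L[1],v)],.105)[:,:2]]); xs.append((*f.mean(0),f[1,0]-f[0,0]))
    xs=np.array(xs); xs=xs[abs(xs[:,2]-.088)<.006]
    p=np.polyfit(xs[:,1],xs[:,0],1) if len(xs)>3 else None
    print("back y",q[:,1].mean().round(4),"edge slope",k[0].round(3),"side centre x",xs[:,0].mean().round(4) if len(xs) else None,"slope",p,len(xs))
E
python3 - <<'E'
from h import *
st(); boxw("w7")
E
```

```text
9.55 pos [ 0.5345 -0.1189  0.0688] fix [ 0.0003 -0.123 ] psi-yaw 1.5725 F [ 0.5 -2.5 -1.7]
back y -0.1131 edge slope 0.001 side centre x -0.001 slope [-0.00041648 -0.00102765] 14
```

servo_tool:
  increments:
    - {"offset": [-0.0009,0.01,0],"turn": 0,"gripper": 0.35}
    - {"offset": [-0.0017,0.02,0],"turn": 0,"gripper": 0.35}
    - {"offset": [-0.0026,0.03,0],"turn": 0,"gripper": 0.35}
    - {"offset": [-0.0035,0.04,0],"turn": 0,"gripper": 0.35}
    - {"offset": [-0.0043,0.05,0],"turn": 0,"gripper": 0.35}

```text
time: 10.1
position: [0.5304, -0.0693, 0.069]
eef_rot: [0.675, 0.738, 0.0, 0.0]
contact_force: [-0.5, -3.5, 0.6]
gripper_width: 0.0298
grip_force: 1.6
```

servo_tool:
  increments:
    - {"offset": [-0.0009,0.01,0],"turn": 0,"gripper": 0.35}
    - {"offset": [-0.0017,0.02,0],"turn": 0,"gripper": 0.35}
    - {"offset": [-0.0026,0.03,0],"turn": 0,"gripper": 0.35}
    - {"offset": [-0.0033,0.038,0],"turn": 0,"gripper": 0.35}
    - {"offset": [-0.0039,0.045,0],"turn": 0,"gripper": 0.35}

```text
time: 10.6
position: [0.5265, -0.0243, 0.069]
eef_rot: [0.675, 0.738, 0.0, 0.0]
contact_force: [0.4, -4.6, 1.9]
gripper_width: 0.0301
grip_force: 2.0
```

Run:
```python
from h import *
st(); boxw("w8")
```

```text
10.6 pos [ 0.5265 -0.0243  0.069 ] fix [ 0.0006 -0.0281] psi-yaw 1.5724 F [ 0.4 -4.6  1.9]
back y -0.0202 edge slope -0.271 side centre x -0.0007 slope [-0.00189267 -0.00058206] 14
```

servo_tool:
  increments:
    - {"offset": [-0.0007,0.008,0],"turn": 0,"gripper": 0.35}
    - {"offset": [-0.0014,0.016,0],"turn": 0,"gripper": 0.35}
    - {"offset": [-0.0021,0.024,0],"turn": 0,"gripper": 0.35}
    - {"offset": [-0.0028,0.032,0],"turn": 0,"gripper": 0.35}
    - {"offset": [-0.0035,0.04,0],"turn": 0,"gripper": 0.35}

```text
time: 11.15
position: [0.5228, 0.0157, 0.0688]
eef_rot: [0.675, 0.738, -0.0, -0.0]
contact_force: [0.8, -4.6, 1.6]
gripper_width: 0.0301
grip_force: 1.9
```

Run:
```python
from h import *
st(); boxw("w9")
```

```text
11.15 pos [0.5228 0.0157 0.0688] fix [0.0004 0.0121] psi-yaw 1.5721 F [ 0.8 -4.6  1.6]
back y 0.021 edge slope -0.134 side centre x -0.0006 slope [ 0.0003339  -0.00065314] 19
```

View pics/w9.png

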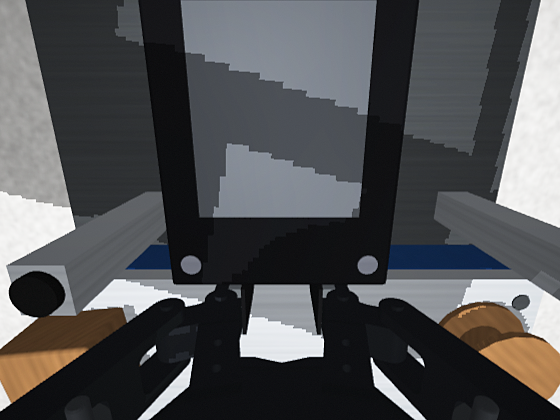

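The box is straight on the rib (back corners at (173,284) and (387,284)); about 13 mm remain.

servo_tool:
  increments:
    - {"offset": [-0.0004,0.005,0],"turn": 0,"gripper": 0.35}
    - {"offset": [-0.0008,0.009,0],"turn": 0,"gripper": 0.35}
    - {"offset": [-0.001,0.012,0],"turn": 0,"gripper": 0.35}
    - {"offset": [-0.0011,0.013,0],"turn": 0,"gripper": 0.35}
    - {"offset": [-0.0011,0.013,0],"turn": 0,"gripper": 0.35}

```text
time: 11.7
position: [0.5217, 0.0284, 0.0687]
eef_rot: [0.675, 0.738, 0.0, -0.0]
contact_force: [-0.2, -0.4, 0.0]
gripper_width: 0.0296
grip_force: 0.4
```

servo_tool:
  increments:
    - {"offset": [0.0005,-0.006,0],"turn": 0,"gripper": 0.35}
    - {"offset": [0.0015,-0.018,0],"turn": 0,"gripper": 0.35}
    - {"offset": [0.003,-0.035,0.01],"turn": 0,"gripper": 0.35}
    - {"offset": [0.005,-0.055,0.05],"turn": 0,"gripper": 0.35}
    - {"offset": [0.006,-0.07,0.1],"turn": 0,"gripper": 0.35}

```text
time: 12.2
position: [0.5263, -0.0428, 0.1659]
eef_rot: [0.676, 0.737, -0.001, -0.002]
contact_force: [1.3, 0.5, -0.9]
gripper_width: 0.0299
grip_force: 0.0
```

servo_tool:
  increments:
    - {"offset": [0,-0.01,0.05],"turn": 0,"gripper": 0.2}
    - {"offset": [0,-0.01,0.1],"turn": 0,"gripper": 0}
    - {"offset": [0,-0.01,0.14],"turn": 0,"gripper": 0}
    - {"offset": [0,-0.01,0.14],"turn": 0,"gripper": 0}
    - {"offset": [0,-0.01,0.14],"turn": 0,"gripper": 0}

```text
time: 12.7
position: [0.5281, -0.0522, 0.3076]
eef_rot: [0.676, 0.737, 0.001, 0.001]
contact_force: [-0.8, -0.9, -0.8]
gripper_width: -0.0005
grip_force: 0.0
```

Run:
```python
from h import *
st(); c=wrist("w10"); st()
```

```text
12.7 pos [ 0.5281 -0.0522  0.3076] fix [-0.0003 -0.056 ] psi-yaw 1.5714 F [-0.8 -0.9 -0.8]
12.75 pos [ 0.5274 -0.0518  0.306 ] fix [-0.0009 -0.0555] psi-yaw 1.5715 F [-0.5 -0.1 -1.6]
```

View pics/w10.png

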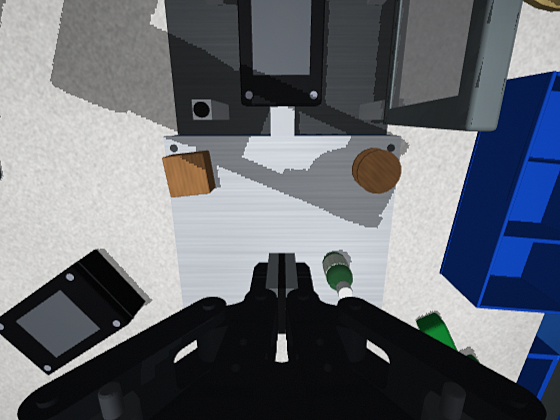

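The box is on the rib with the fingers clear: near screws at (249,95) and (314,95), near edge at row 105, deck edge at row 135, rib visible between columns 271 and 295.

Run:
```python
from h import *
c=wrist("w11"); st(); P=pts(c); z=P[...,2]; px=c["pixels"].astype(int)
f=lambda uv,h: np.array([fix(p) for p in ray(c,uv,h)[:,:2]])
m=(z>.09)&(z<.125); m[:,:225]=0;m[:,335:]=0
L=[];
for v in range(10,95,5):
    g=np.flatnonzero(m[v]); L.append(f([(g.min()-.5,v),(g.max()+.5,v)],.105))
L=np.array(L); mid=L.mean(1); print("box width",np.median(L[:,1,0]-L[:,0,0]).round(4),"cx",np.median(mid[:,0]).round(4),"slope",np.polyfit(mid[:,1],mid[:,0],1)[0].round(4))
e=[(u,np.flatnonzero(m[60:130,u]).max()+60.5) for u in range(250,312,4)]; q=f(e,.105); print("box back y",np.median(q[:,1]).round(4),"slope",np.polyfit(q[:,0],q[:,1],1)[0].round(4), "top z",np.median(z[20:60,265:305]))
R=[]
for v in range(111,131,3):
    g=np.flatnonzero((px[v,255:310].min(-1)>110))+255
    if len(g): R.append(f([(g.min()-.5,v),(g.max()+.5,v)],.06).mean(0))
print("rib cx",np.round(R,4)[:,0])
e=[]
for u in list(range(185,265,5))+list(range(305,380,5)):
    col=z[112:150,u]; g=np.flatnonzero(col>.035); e.append((u,g.min()+111.5))
q=f(e,.06); print("deck edge y",np.median(q[:,1]).round(4))
# guard upper/edge
g=(z>.14)&(c["z_map"]>0); g[:,:385]=0; g[135:]=0; Q=P[g]; F=np.array([fix(p) for p in Q])
k=np.polyfit(Q[:,2],F[:,0],1); print("guard dx/dz",k, "x range",np.percentile(F[:,0],[1,99]),"z",np.percentile(Q[:,2],[1,99]))
```

```text
12.8 pos [ 0.527  -0.0516  0.3052] fix [-0.0013 -0.0553] psi-yaw 1.5716 F [-0.1 -0.1 -0.9]
box width 0.0879 cx -0.0005 slope -0.0028
box back y 0.0332 slope 0.0 top z 0.10705987459575836
rib cx [0.0008 0.0008 0.0008 0.0008 0.0008 0.0015 0.0015]
deck edge y 0.0001
guard dx/dz [-0.15349647  0.12791472] x range [0.07384299 0.1056494 ] z [0.14595973 0.33042794]
```

servo_tool:
  increments:
    - {"offset": [0,0,0.04],"turn": 0,"gripper": 0}
    - {"offset": [0,0,0.08],"turn": 0,"gripper": 0}
    - {"offset": [0.03,0.03,0.085],"turn": 0,"gripper": 0}
    - {"offset": [0.06,0.06,0.085],"turn": 0,"gripper": 0}
    - {"offset": [0.09,0.09,0.085],"turn": 0,"gripper": 0}

```text
time: 13.3
position: [0.6185, 0.0393, 0.3901]
eef_rot: [0.676, 0.737, -0.001, -0.001]
contact_force: [0.9, 0.1, 0.1]
gripper_width: -0.0
grip_force: 0.0
```

servo_tool:
  increments:
    - {"offset": [0.02,0.03,0],"turn": 0,"gripper": 0}
    - {"offset": [0.034,0.06,0],"turn": 0,"gripper": 0}
    - {"offset": [0.034,0.077,0],"turn": 0,"gripper": 0}
    - {"offset": [0.034,0.077,0],"turn": 0,"gripper": 0}
    - {"offset": [0.034,0.077,0],"turn": 0,"gripper": 0}

```text
time: 13.8
position: [0.6512, 0.1152, 0.3908]
eef_rot: [0.675, 0.738, -0.001, -0.0]
contact_force: [0.4, 0.2, 0.3]
gripper_width: 0.0
grip_force: 0.0
```

Run:
```python
from h import *
st(); optics.camera("side"); st(); s=r.observe(); print(s["joint_positions"].round(2))
c=optics.camera("side"); cv2.imwrite("pics/side1.png",c["pixels"][40:300,180:460])
```

```text
13.8 pos [0.6512 0.1152 0.3908] fix [0.1369 0.1001] psi-yaw 1.5725 F [0.4 0.2 0.3]
13.85 pos [0.6513 0.1146 0.3914] fix [0.1369 0.0995] psi-yaw 1.5715 F [-0.1  0.   0.1]
[ 0.01  0.43  0.91 -0.    1.8  -0.08]
```

View pics/side1.png

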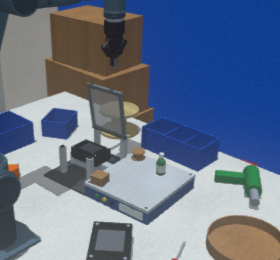

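The fingers hang above and behind the guard's top edge (tip at (113,68), guard at (105,110)), and the box rests on the rib at (90,150). Next I work out the closing arc.

Run:
```python
from h import *
th=list(np.arange(1.42,.55,-.08))+list(np.arange(.54,-.001,-.04))+[-.01,-.015]
while len(th)%5: th.append(-.015)
p=[]
for t in th:
    C=np.array([.110,.130])+.185*np.array([-np.cos(t),np.sin(t)])+.006*np.array([np.sin(t),np.cos(t)]); x=C[0]+.0145
    p.append([O[0]+np.cos(YAW)*x-np.sin(YAW)*.1,O[1]+np.sin(YAW)*x+np.cos(YAW)*.1,C[1]])
p=np.array(p); prev=np.array([.6513,.1150,.3912]); print("start",p[0]-prev); prev=p[0]
for i in range(0,len(p),5):
    print(round(th[i+4],2),(p[i:i+5]-prev).round(3).tolist()); prev=p[i+4]
```

```text
start [-0.03420447 -0.00288785 -0.07739807]
1.1 [[0.0, 0.0, 0.0], [-0.015, -0.001, -0.002], [-0.029, -0.003, -0.006], [-0.043, -0.004, -0.01], [-0.056, -0.005, -0.016]]
0.7 [[-0.013, -0.001, -0.007], [-0.026, -0.002, -0.015], [-0.037, -0.003, -0.023], [-0.049, -0.004, -0.033], [-0.059, -0.005, -0.044]]
0.42 [[-0.009, -0.001, -0.011], [-0.018, -0.002, -0.024], [-0.022, -0.002, -0.03], [-0.025, -0.002, -0.036], [-0.029, -0.002, -0.043]]
0.22 [[-0.003, -0.0, -0.007], [-0.006, -0.001, -0.014], [-0.008, -0.001, -0.021], [-0.011, -0.001, -0.028], [-0.013, -0.001, -0.035]]
0.02 [[-0.002, -0.0, -0.007], [-0.003, -0.0, -0.014], [-0.004, -0.0, -0.022], [-0.005, -0.0, -0.029], [-0.006, -0.0, -0.037]]
-0.01 [[-0.0, -0.0, -0.006], [-0.0, -0.0, -0.006], [-0.0, -0.0, -0.006], [-0.0, -0.0, -0.006], [-0.0, -0.0, -0.006]]
```

servo_tool:
  increments:
    - {"offset": [0,0,-0.035],"turn": 0,"gripper": 0}
    - {"offset": [0,0,-0.065],"turn": 0,"gripper": 0}
    - {"offset": [-0.005,0,-0.077],"turn": 0,"gripper": 0}
    - {"offset": [-0.02,-0.001,-0.077],"turn": 0,"gripper": 0}
    - {"offset": [-0.034,-0.003,-0.077],"turn": 0,"gripper": 0}

```text
time: 14.4
position: [0.6168, 0.111, 0.3141]
eef_rot: [0.676, 0.737, -0.001, -0.0]
contact_force: [0.7, -0.2, 0.1]
gripper_width: -0.0002
grip_force: 0.0
```

servo_tool:
  increments:
    - {"offset": [0,0,0],"turn": 0,"gripper": 0}
    - {"offset": [-0.015,-0.001,-0.002],"turn": 0,"gripper": 0}
    - {"offset": [-0.029,-0.003,-0.006],"turn": 0,"gripper": 0}
    - {"offset": [-0.043,-0.004,-0.01],"turn": 0,"gripper": 0}
    - {"offset": [-0.056,-0.005,-0.016],"turn": 0,"gripper": 0}

```text
time: 14.9
position: [0.5624, 0.1065, 0.2998]
eef_rot: [0.676, 0.737, 0.001, 0.001]
contact_force: [1.4, -1.0, 0.9]
gripper_width: 0.0001
grip_force: 0.8
```

```bash
cat >> h.py <<'E'
def guard():
    for n in("scene","side"):
        c=optics.camera(n); P=pts(c); z=P[...,2]; d=P[...,:2]-O; fx=np.cos(YAW)*d[...,0]+np.sin(YAW)*d[...,1]; fy=-np.sin(YAW)*d[...,0]+np.cos(YAW)*d[...,1]
        k=(z>.15)&(z<.34)&(fx<.125)&(fx>-.11)&((abs(fy-.03)<.015)|(abs(fy-.17)<.015))
        if k.sum()>20: a=np.arctan2(z[k]-.13,.11-fx[k]); print(n,k.sum(),"guard",np.median(a).round(3),"reach",np.percentile(np.hypot(z[k]-.13,.11-fx[k]),98).round(3))
E
python3 - <<'E'
from h import *
st(); guard()
E
```

```text
14.9 pos [0.5624 0.1065 0.2998] fix [0.0477 0.0992] psi-yaw 1.5706 F [ 1.4 -1.   0.9]
scene 643 guard 1.181 reach 0.195
side 391 guard 1.091 reach 0.204
```

Contact is made and the guard follows (~1.1 rad). Continuing along the arc.

servo_tool:
  increments:
    - {"offset": [-0.013,-0.001,-0.007],"turn": 0,"gripper": 0}
    - {"offset": [-0.026,-0.002,-0.015],"turn": 0,"gripper": 0}
    - {"offset": [-0.037,-0.003,-0.023],"turn": 0,"gripper": 0}
    - {"offset": [-0.049,-0.004,-0.033],"turn": 0,"gripper": 0}
    - {"offset": [-0.059,-0.005,-0.044],"turn": 0,"gripper": 0}

```text
time: 15.5
position: [0.5037, 0.1021, 0.2554]
eef_rot: [0.676, 0.737, 0.001, 0.001]
contact_force: [0.6, -0.1, 1.4]
gripper_width: -0.0001
grip_force: 0.5
```

servo_tool:
  increments:
    - {"offset": [-0.009,-0.001,-0.011],"turn": 0,"gripper": 0}
    - {"offset": [-0.018,-0.002,-0.024],"turn": 0,"gripper": 0}
    - {"offset": [-0.022,-0.002,-0.03],"turn": 0,"gripper": 0}
    - {"offset": [-0.025,-0.002,-0.036],"turn": 0,"gripper": 0}
    - {"offset": [-0.029,-0.002,-0.043],"turn": 0,"gripper": 0}

```text
time: 16.0
position: [0.4748, 0.1004, 0.212]
eef_rot: [0.675, 0.737, 0.001, 0.001]
contact_force: [1.6, 0.5, 0.8]
gripper_width: -0.0001
grip_force: 0.4
```

Run:
```python
from h import *
st(); guard()
```

```text
16.0 pos [0.4748 0.1004 0.212 ] fix [-0.0401  0.1007] psi-yaw 1.5717 F [1.6 0.5 0.8]
scene 619 guard 0.482 reach 0.191
side 121 guard 0.476 reach 0.208
```

servo_tool:
  increments:
    - {"offset": [-0.003,0,-0.007],"turn": 0,"gripper": 0}
    - {"offset": [-0.006,0,-0.014],"turn": 0,"gripper": 0}
    - {"offset": [-0.008,-0.001,-0.021],"turn": 0,"gripper": 0}
    - {"offset": [-0.011,-0.001,-0.028],"turn": 0,"gripper": 0}
    - {"offset": [-0.013,-0.001,-0.035],"turn": 0,"gripper": 0}

```text
time: 16.6
position: [0.4605, 0.0996, 0.176]
eef_rot: [0.675, 0.738, -0.0, -0.0]
contact_force: [0.5, -1.4, 0.9]
gripper_width: 0.0002
grip_force: 0.3
```

servo_tool:
  increments:
    - {"offset": [-0.002,0,-0.007],"turn": 0,"gripper": 0}
    - {"offset": [-0.003,0,-0.014],"turn": 0,"gripper": 0}
    - {"offset": [-0.004,0,-0.022],"turn": 0,"gripper": 0}
    - {"offset": [-0.005,0,-0.028],"turn": 0,"gripper": 0}
    - {"offset": [-0.006,0,-0.033],"turn": 0,"gripper": 0}

```text
time: 17.1
position: [0.4548, 0.0997, 0.1431]
eef_rot: [0.675, 0.738, -0.0, -0.0]
contact_force: [0.2, 0.0, 0.6]
gripper_width: 0.0001
grip_force: 0.3
```

servo_tool:
  increments:
    - {"offset": [0,0,-0.003],"turn": 0,"gripper": 0}
    - {"offset": [0,0,-0.006],"turn": 0,"gripper": 0}
    - {"offset": [0,0,-0.007],"turn": 0,"gripper": 0}
    - {"offset": [0,0,-0.007],"turn": 0,"gripper": 0}
    - {"offset": [0,0,-0.007],"turn": 0,"gripper": 0}

```text
time: 17.6
position: [0.4549, 0.0997, 0.1368]
eef_rot: [0.675, 0.738, 0.0, 0.0]
contact_force: [0.0, 0.2, 1.4]
gripper_width: -0.0002
grip_force: 0.0
```

Run:
```python
from h import *
st(); guard()
```

```text
17.6 pos [0.4549 0.0997 0.1368] fix [-0.06    0.1016] psi-yaw 1.5721 F [0.  0.2 1.4]
```

servo_tool:
  increments:
    - {"offset": [0,0,-0.001],"turn": 0,"gripper": 0}
    - {"offset": [0,0,-0.002],"turn": 0,"gripper": 0}
    - {"offset": [0,0,-0.003],"turn": 0,"gripper": 0}
    - {"offset": [0,0,-0.003],"turn": 0,"gripper": 0}
    - {"offset": [0,0,-0.003],"turn": 0,"gripper": 0}

```text
time: 18.2
position: [0.4547, 0.0997, 0.1336]
eef_rot: [0.675, 0.738, -0.0, -0.0]
contact_force: [-0.3, -0.3, 0.4]
gripper_width: -0.0008
grip_force: 0.0
```

servo_tool:
  increments:
    - {"offset": [0,0,-0.001],"turn": 0,"gripper": 0}
    - {"offset": [0,0,-0.002],"turn": 0,"gripper": 0}
    - {"offset": [0,0,-0.003],"turn": 0,"gripper": 0}
    - {"offset": [0,0,-0.003],"turn": 0,"gripper": 0}
    - {"offset": [0,0,-0.003],"turn": 0,"gripper": 0}

```text
time: 18.7
position: [0.4548, 0.0997, 0.1324]
eef_rot: [0.675, 0.738, 0.0, 0.0]
contact_force: [-6.2, -0.2, 16.2]
gripper_width: -0.0001
grip_force: 8.0
```

The guard is firm on its stops (16 N). I retreat and check.

servo_tool:
  increments:
    - {"offset": [0,0,0.004],"turn": 0,"gripper": 0}
    - {"offset": [0,0,0.02],"turn": 0,"gripper": 0}
    - {"offset": [0,-0.03,0.06],"turn": 0,"gripper": 0}
    - {"offset": [0,-0.07,0.1],"turn": 0,"gripper": 0}
    - {"offset": [0,-0.11,0.14],"turn": 0,"gripper": 0}

```text
time: 19.2
position: [0.4545, -0.0017, 0.2627]
eef_rot: [0.675, 0.738, 0.0, -0.0]
contact_force: [0.7, -1.0, 0.0]
gripper_width: 0.0003
grip_force: 0.0
```

servo_tool:
  increments:
    - {"offset": [0.02,-0.04,0.04],"turn": 0,"gripper": 0}
    - {"offset": [0.04,-0.08,0.08],"turn": 0,"gripper": 0}
    - {"offset": [0.06,-0.1,0.1],"turn": 0,"gripper": 0}
    - {"offset": [0.06,-0.1,0.1],"turn": 0,"gripper": 0}
    - {"offset": [0.06,-0.1,0.1],"turn": 0,"gripper": 0}

```text
time: 19.7
position: [0.5153, -0.1019, 0.3612]
eef_rot: [0.676, 0.737, 0.0, -0.0]
contact_force: [0.3, 0.1, -0.0]
gripper_width: -0.0002
grip_force: 0.0
```

Run:
```python
from h import *
st(); c=wrist("w12"); P=pts(c); z=P[...,2]; d=P[...,:2]-O; fx=np.cos(YAW)*d[...,0]+np.sin(YAW)*d[...,1]; fy=-np.sin(YAW)*d[...,0]+np.cos(YAW)*d[...,1]
for a,b in((-.09,-.075),(-.05,-.03),(0,.03),(.06,.09)):
    k=(fx>a)&(fx<b)&(abs(fy-.022)<.004)&(z>.1); print(a,k.sum(),np.median(z[k]) if k.any() else None)
```

```text
19.7 pos [ 0.5153 -0.1019  0.3612] fix [-0.0173 -0.1043] psi-yaw 1.5705 F [ 0.3  0.1 -0. ]
-0.09 86 0.13740962458354417
-0.05 140 0.13569989891990458
0 204 0.13568125706649295
0.06 201 0.13552186159254587
```

View pics/w12.png

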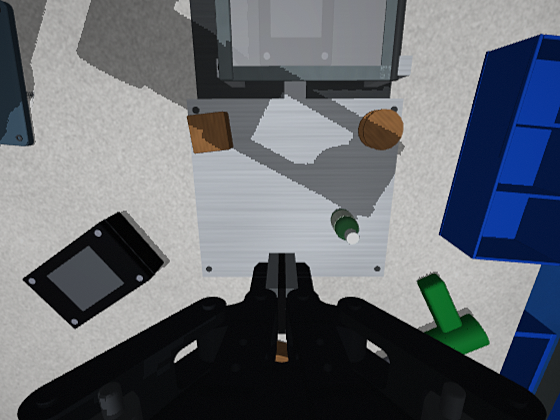

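The guard is level (z 0.136 across it). The box is still centred under it, with its screws at (267,57) and (327,57), and the bottle, reel and carton are in place. I hand in.

```bash
python3 -c "
from station import r
print(r.job_done())"
```

```text
the job is handed in; nothing more can be done
None
```

The junction box stands square on the rib, measured about 1 mm off centre across and 2 mm along before the guard was lowered. The guard is down on its stops, the bottle, reel and carton look undisturbed, and the job is handed in at about 20 s; no verdict was returned.

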